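Snap the spice jars into the revolving clip rack

ROBOT

A 6-joint arm with a two-finger parallel gripper is mounted at the origin on a cart in front of the work surface, level with it; the furniture and walls round the work are solid. World frame = base frame: x ahead of the robot, y to its left, z up, the work surface at z = 0. Lengths are in m, angles in rad, forces in N, time in s.
With the tool pointing down it reaches from about 0.375 to 0.9 m from the base axis. Payload 3.1 kg.
Tool frame: the origin (TCP) lies at the centre of the arm's flange, where the gripper is bolted on; the fingertips stand 182 mm ahead of it and the grasp point (between the pads) lies 164 mm ahead of it; z points along the fingers, y is the line along which they close (so a half turn about z gives the same grasp; the last joint's range is limited). The gripper opens to 87 mm and grips with 3 to 60 N. Pads are 19 mm wide; open, the fingers measure 117 mm over their backs; the gripper's body (75 mm by 190 mm) begins 51 mm behind the grasp point.
Start: joints at [-1.468, 0.527, 1.433, -0, 1.181, -0.178], TCP at [0.174, -0.6, 0.405] pointing down, gripper open.
Joint ranges: [-3.08, 3.08], [-0.75, 2.2], [0.22, 2.44], [-1.43, 4.57], [0, 2.65], [-2.85, 2.85]. Speed limits (rad/s): [2.79, 2.79, 3.14, 3.14, 3.14, 3.14].

INTERFACE

Orientations are given as a unit quaternion [x, y, z, w].
In Python, from rig import * gives the robot as it stands.
- The arm moves only by the tool move_arm, never from a script. Its argument "commands" is a list that holds one entry, the list of rows, each a list of 6 numbers: the shift along the tool's x, y, z in units of 40 mm (1.0 is 40 mm), then the turn, a rotation vector about the tool's x, y, z in rad. A call has 1 to 12 rows; each row is the pose to reach, as a shift and turn from the pose commanded when the call began, along the tool's axes at that moment; what a row does not reach only later rows make up. A row lasts 1/8 s, in which the tool goes at most 62.5 mm and 10.7 degrees, less where a joint would pass 70% of its speed; a pose out of reach is approached as far as the arm can. A call with a gripper value outside its range is refused whole. "claw" is the closure, from -1 (fully open) to 1 (shut), so that 0 is half open, set as the call begins (left out, the last holds). The fingers move at their own pace and stop on an object; "squeeze" is the grip in N (left out, the last holds). Time passes only in rows, so rows that repeat a pose let the fingers close. It gives the time, the measured TCP pose, the force, the opening and the grip force at its end, in the units of the state.
- get_obs(): the state, without advancing time (a new reading comes with each control period).
- camera(name): name is "side" or "top" or "wrist"; returns a dict with "pixels" (384x512x3 uint8, blue, green, red), "range_z" (384x512 float32, m along the optical axis (not along the pixel's ray), 0 where there is no reading), "camera_matrix" (3x3 intrinsics, pixels), "extrinsics" (4x4, takes a point from world to camera coordinates). Camera axes: x right, y up, looking along -z (the intrinsics and any distortion apply to the point x, -y, -z); pixel columns grow to the right and rows downward; lengths in m; the calibration is good to about 2 mm. A picture is of the moment at which its call begins.
- hand_in(): hands the job in; it is judged then, once.
The state is a dict: "time": time; "q": joint angles; "joint_velocities": joint speeds; "joint_torque": joint torques, N m; "position": TCP position; "tool_rot": TCP orientation; "ft_force": force on the tool from outside, world axes, zero at the start; "moment": the same for the moment, N m; "grip_width": finger opening in m; "grip_force": force on a finger pad.
Only numpy, scipy, OpenCV 4.12 (cv2) and the standard library are available. Lean on these libraries where they do the work, as an engineer would, in place of code of your own. Each camera call takes 0.05 s, during which the arm holds its last target. There are 200 camera calls.

TASK

First turn the revolving spice rack, by pushing its red post round, until its row of clips squarely faces the white tab on its foot. Then snap both spice jars upright and sideways, from the front, fully home into their spring clips, standing on the platter: green-dot jar in the green clip, blue-dot jar in the blue clip, with the rack still facing the tab. Leave the tin, glass, tub and timer standing where they are.

Things in the scene. Friction and masses are not known exactly. Their poses are not given: they have to be found in the camera images.
- rack_base: Fixed black foot of a revolving spice rack, 190 mm across; origin on the turning axis at worktop level. Its own -x points to the white index tab (centre 143 mm from the axis, 12 mm high), which shows where the clips shall face. Foot and tab do not move; their yaw differs from start to start.
- turntable (a joint): Angle of the platter on its foot (rad, counter-clockwise from above); 0 or a full turn: the clips face the white tab. Turns either way past a full turn and stays where left; takes about 0.75 N m (8 N at the red post). Wooden platter, 250 mm across, top 26 mm above the worktop; across its middle a wooden back board 8 mm thick, 214 mm wide, top 120 mm above the worktop.
- rack_front (a point): Point on the platter's top, 100 mm from the axis straight out in front of the row of three spring clips, which are fixed on the board's front. Axes of the rack: x from the clips through the board to the back, y along the row, z up.
- knob_top (a point): Top of the round red post near the platter's rim, right behind the back board, 100 mm from the axis; 18 mm thick, standing 42 mm above the platter (26 to 68 mm above the worktop). Push it round to turn the platter.
- shaker: White salt shaker, grey top, 44 mm across, 90 mm tall, fixed in the middle clip; origin at the centre of its underside. The end clips are 72 mm to either side. Each has two sprung jaws, 44 to 60 mm above the platter, 60 mm wide over all. Their lips, 34 mm apart, 11 mm before the seat, snap open for a jar pushed along rack +x with about 3 to 6 N; a firm stop is behind the seat.
- clip_green (a point): Where the centre of the green-dot jar lies when fully home in the green clip and standing on the platter (52.5 mm above it). The green clip is at the left end of the row as seen by someone facing the clips (rack +y). The seat is 28 mm in front of the turning axis; a jar coming from the front first meets the lips 23 mm before home. Same axes as rack_front.
- clip_blue (a point): Where the centre of the blue-dot jar lies when fully home in the blue clip and standing on the platter (52.5 mm above it). The blue clip is at the right end of the row as seen by someone facing the clips (rack -y). The seat is 28 mm in front of the turning axis; a jar coming from the front first meets the lips 23 mm before home. Same axes as rack_front.
- jar_green_center (a point): Centre, half-way up, of a loose spice jar: 41 mm round, 105 mm tall, about 0.11 kg, dark cap with a green dot on top, black label with a green leaf. z up; yaw without meaning.
- jar_blue_center (a point): Centre, half-way up, of a loose spice jar: 41 mm round, 105 mm tall, about 0.11 kg, dark cap with a blue dot on top, dark blue and cream label. z up; yaw without meaning.
- tin: Bystander: green and gold tin, round, 57 mm across and 72 mm tall, standing close to a jar; origin at the centre of its underside.
- glass: Bystander: clear drinking glass, 80 mm across and 91 mm tall, standing close to a jar; origin at the centre of its underside.
- tub: Bystander: yoghurt tub, 72 mm across and 72 mm tall, standing close to a jar; origin at the centre of its underside.
- timer: Bystander: green and white wind-up kitchen timer, 68 mm across and 57 mm tall (not the like one farther right), standing close to a jar; origin at the centre of its underside.
There are look-alikes about, which are no part of the job. Leave any pink look-alike of the part that bears jar_green_center alone.

How it is judged:
On the way:
1. the rack is turned so that its clips face the white tab (within 10 degrees) while neither jar is in its clip yet (x of rack_front in the frame of rack_base below -0.05 m and y of rack_front in the frame of rack_base between -0.0175 and 0.0175 m and distance between jar_green_center and clip_green above 0.03 m and distance between jar_blue_center and clip_blue above 0.03 m), for 0.2 s.
At the end, for the whole second after the job is handed in: The clips face the white tab within 12 degrees; each jar's axis is within 6 mm of the seat of the clip of its colour, its height within 10 mm of standing on the platter, upright within 7 degrees; rack at rest, jars released (x of rack_front in the frame of rack_base below -0.05 m and y of rack_front in the frame of rack_base between -0.021 and 0.021 m and horizontal distance between jar_green_center and clip_green below 0.006 m and z of jar_green_center in the frame of clip_green between -0.01 and 0.01 m and angle between each of jar_green_center, jar_blue_center's own z axis and vertical below 0.12 rad and horizontal distance between jar_blue_center and clip_blue below 0.006 m and z of jar_blue_center in the frame of clip_blue between -0.01 and 0.01 m and velocity of joint turntable between -0.05 and 0.05 rad/s); the robot touches nothing.
It fails at once if the tin, glass, tub or timer is shifted by more than 30 mm or tipped over (distance of any of tin, glass, tub, timer from where it was at the start of the episode above 0.03 m or angle between any of tin, glass, tub, timer's own z axis and vertical above 0.5 rad).
It fails at once if a jar is tipped more than 40 degrees from upright (angle between any of jar_green_center, jar_blue_center's own z axis and vertical above 0.7 rad).
It fails at once if a jar is forced down into its clip from above instead of sideways ((horizontal distance between jar_green_center and clip_green below 0.012 m and z of jar_green_center in the frame of clip_green between 0.014 and 0.045 m) or (horizontal distance between jar_blue_center and clip_blue below 0.012 m and z of jar_blue_center in the frame of clip_blue between 0.014 and 0.045 m)).
It also fails if it takes over 67 s, if anything falls off the work surface, if the arm or the gripper's body presses on something with over 40 N, if the wrist force passes 120 N, or if a joint passes its speed limit or range.

## Working session

There is one attempt and no reset: what is moved stays moved. The work goes in short steps, Python scripts to look and compute and a tool call to move; the robot and the scene stay as the last step left them, time stands still between calls to the robot, and variables do not carry over. Pictures are saved under pics/ and viewed, at most 10 in all, crops included, and the job is handed in when it is done.

Besides the shell and the picture viewer there is one more tool, called after "Request:" as name(argument=value, ...), one argument or row to a line, values as JSON. move_arm: Moves the arm, as the interface text tells. Its arguments: {"type":"object","properties":{"commands":{"type":"array","items":{"type":"array","items":{"type":"array","items":{"type":"number"}}}},"claw":{"type":"number"},"squeeze":{"type":"number"}},"required":["commands"]}

```bash
mkdir -p pics
cat > h.py <<'E'
from rig import *
import numpy as np, cv2
from scipy.spatial.transform import Rotation as R
def pts(c):
    K=c["camera_matrix"];E=c["extrinsics"];d=c["range_z"]
    v,u=np.mgrid[0:d.shape[0],0:d.shape[1]]
    X=np.stack([(u-K[0,2])/K[0,0]*d,-(v-K[1,2])/K[1,1]*d,-d],-1)
    return (X-E[:3,3])@E[:3,:3]
def ray(c,u,v,z):
    K=c["camera_matrix"];E=c["extrinsics"]
    r=E[:3,:3].T@np.array([(u-K[0,2])/K[0,0],-(v-K[1,2])/K[1,1],-1]);o=-E[:3,:3].T@E[:3,3]
    return o+r*(z-o[2])/r[2]
E
python3 - <<'E'
from h import *
o=get_obs();print(o)
for n in("top","side"):
    c=camera(n);cv2.imwrite(f"pics/{n}0.png",cv2.resize(c["pixels"],(800,600),interpolation=cv2.INTER_CUBIC))
    np.savez(f"{n}0.npz",**c);print(n,c["camera_matrix"],c["extrinsics"])
E
```

```text
{'time': 0.0, 'q': array([-1.46749202e+00,  5.28499126e-01,  1.43390692e+00, -4.68245333e-05,
        1.18136140e+00, -1.78507634e-01]), 'joint_velocities': array([ 1.50211740e-03,  3.43502670e-04,  7.28823478e-04,  9.70559879e-06,
        1.47370038e-03, -6.79945225e-04]), 'joint_torque': array([-9.35920610e-06, -4.40043962e+01, -1.76592153e+01,  6.33513811e-02,
        5.82033175e-02, -1.66176224e-04]), 'position': array([ 0.17379339, -0.59999812,  0.40374947]), 'tool_rot': array([ 9.90087330e-01,  1.40448906e-01,  1.92439496e-05, -1.08743989e-03]), 'ft_force': array([-0.22372836, -0.01515956,  0.6166324 ]), 'moment': array([-0.00333263, -0.00263671, -0.01561073]), 'grip_force': 0.0, 'grip_width': 0.08700379463958466}
top [[375.68972522   0.         256.99231286]
 [  0.         375.68972522 185.09945973]
 [  0.           0.           1.        ]] [[ 0.00240648 -0.99980281  0.01971153 -0.02187854]
 [ 0.99210389  0.00485878  0.12532463 -0.54986469]
 [-0.12539569  0.01925429  0.99191995 -1.05636019]
 [ 0.          0.          0.          1.        ]]
side [[358.99562047   0.         252.09461175]
 [  0.         358.99562047 185.30098248]
 [  0.           0.           1.        ]] [[-0.26848745 -0.96310643 -0.0184522   0.14296151]
 [ 0.42699616 -0.13616182  0.89394308 -0.30538198]
 [-0.86347482  0.23213349  0.44780049 -0.86218555]
 [ 0.          0.          0.          1.        ]]
```

View pics/top0.png

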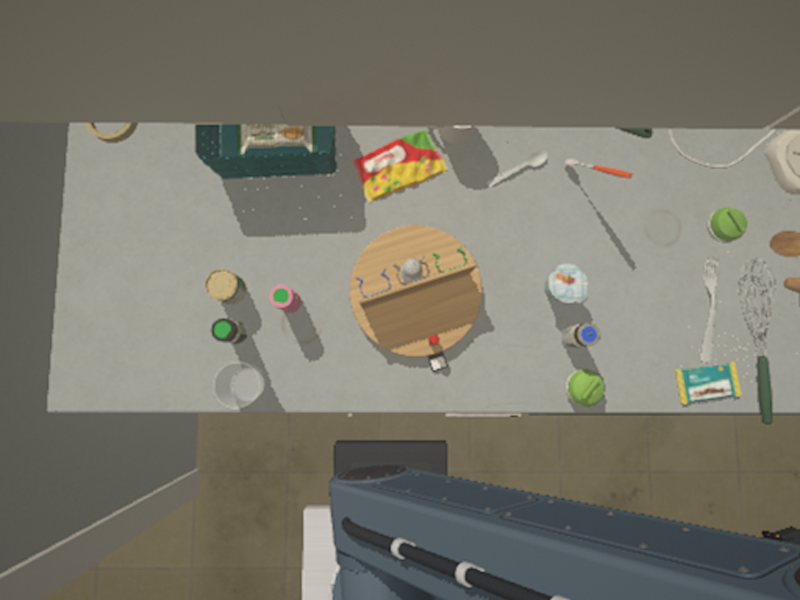

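View pics/side0.png

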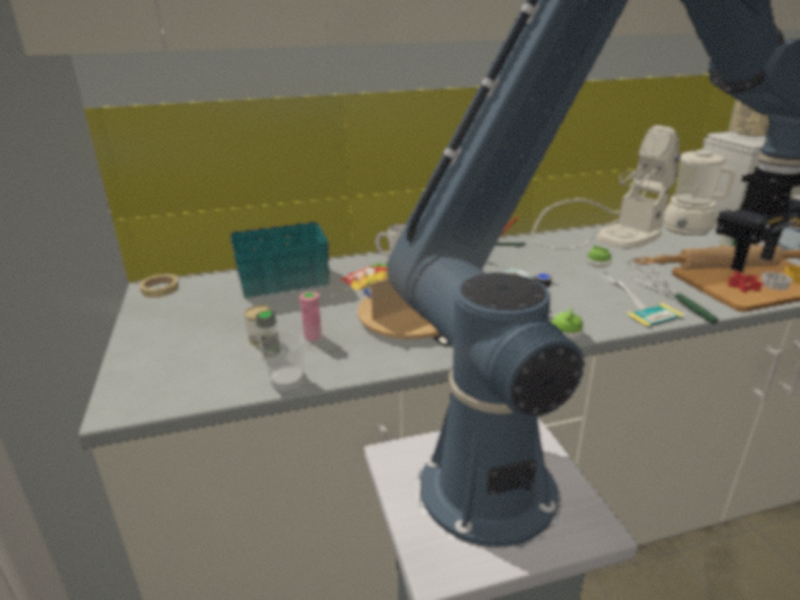

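The top view (800x600 scale) shows these:
- **Rack:** centre about (417,290). The clips face away from the robot, the red post is at (433,340), and the white tab at (437,362).
- **Green dots:** (224,330) has a dark cap and stands between the tin (222,285) and the glass (240,385). (284,298) is the pink look-alike, so the first is the jar.
- **Blue dot:** (588,335) stands between the tub (568,285) and the timer (586,388).

The side view adds little, because the arm hides the rack.

Run:
```python
from h import *
c=dict(np.load("top0.npz"));P=pts(c);im=c["pixels"];h=cv2.cvtColor(im,cv2.COLOR_BGR2HSV)
def blob(name,lo,hi,box,z):
    m=cv2.inRange(h,np.array(lo),np.array(hi));k=np.zeros_like(m);x0,y0,x1,y1=[int(b*.64) for b in box];k[y0:y1,x0:x1]=m[y0:y1,x0:x1]
    n,l,s,ce=cv2.connectedComponentsWithStats(k)
    i=1+np.argmax(s[1:,4]);
    print(name,s[i],ce[i].round(1),"ray",ray(c,*ce[i],z).round(4),"depth",np.median(P[l==i],0).round(4))
blob("green",(45,120,60),(80,255,255),(205,310,245,350),.105)
blob("pink dot",(45,120,60),(80,255,255),(265,280,305,315),.105)
blob("blue",(105,120,60),(130,255,255),(570,315,605,350),.105)
blob("post",(0,150,90),(8,255,255),(420,325,450,352),.068)
blob("tab",(0,0,170),(180,60,255),(420,352,450,378),.012)
blob("greenclip",(45,120,30),(80,255,255),(425,240,475,280),.078)
blob("blueclip",(105,80,30),(135,255,255),(350,262,395,305),.078)
# heights classes for bystanders
for n,(u,v) in dict(tin=(222,285),glass=(240,385),tub=(568,285),timer=(586,388),shaker=(412,268),board=(420,288),platter=(400,330),tab=(437,364),tab2=(433,362),table=(520,380),edge=(500,408)).items():
    print(n,P[int(v*.64),int(u*.64)].round(3))
# bystander top circle by height band
for n,(x0,y0,x1,y1),lo,hi in (("tin",(195,260,250,310),.06,.085),("glass",(205,355,270,415),.05,.1),("tub",(535,255,600,312),.06,.085),("timer",(560,362,612,412),.03,.07),("greenjar",(205,312,248,350),.09,.12),("bluejar",(555,315,608,355),.09,.12),("shaker",(390,250,435,285),.1,.13)):
    q=P[int(y0*.64):int(y1*.64),int(x0*.64):int(x1*.64)].reshape(-1,3);q=q[(q[:,2]>lo)&(q[:,2]<hi)]
    if len(q):print(n,len(q),((q.max(0)+q.min(0))/2).round(3),np.ptp(q,0).round(3))
# platter circle: points z~.026
q=P.reshape(-1,3);s=(abs(q[:,2]-.026)<.008)&(abs(q[:,1])<.25)&(q[:,0]>.35)&(q[:,0]<.8);q=q[s].astype(np.float32)
print("platter",cv2.minEnclosingCircle(q[:,:2]),len(q))
b=P.reshape(-1,3);s=(abs(b[:,2]-.12)<.008)&(abs(b[:,1])<.2)&(b[:,0]>.3)&(b[:,0]<.8);print("board",cv2.minAreaRect(b[s][:,:2].astype(np.float32)))
cv2.imwrite("pics/crop.png",np.hstack([cv2.resize(im[195:265,125:200],(300,280)),cv2.resize(im[140:250,215:315],(400,440))[:280],]) if 0 else cv2.resize(im[140:265,120:400],(800,357),interpolation=cv2.INTER_CUBIC))
```

```text
green [137 206  11  10  77] [141.7 210.4] ray [0.4712 0.2899 0.105 ] depth [0.4722 0.2894 0.1055]
pink dot [176 185   8   8  56] [179.5 188.7] ray [0.5302 0.1909 0.105 ] depth [0.5295 0.1899 0.1056]
blue [372 209  10  10  60] [376.6 213.8] ray [ 0.4645 -0.3424  0.105 ] depth [ 0.4638 -0.3421  0.1056]
post [275 214   6   6  30] [277.3 216.8] ray [ 0.4569 -0.0762  0.068 ] depth [ 0.4564 -0.0766  0.0678]
tab [276 230   6   7  33] [278.4 232.8] ray [ 0.4127 -0.0832  0.012 ] depth [ 0.4121 -0.0824  0.0115]
greenclip [280 164   1   1   1] [280. 164.] ray [ 0.6046 -0.0836  0.078 ] depth [ 0.6031 -0.0829  0.0863]
blueclip [244 175   2   1   2] [244.5 175. ] ray [0.5728 0.016  0.078 ] depth [0.5712 0.0158 0.0881]
tin [0.553 0.303 0.07 ]
glass [0.374 0.28  0.011]
tub [ 0.556 -0.319  0.07 ]
timer [ 0.371 -0.355  0.045]
shaker [ 0.578 -0.034  0.114]
board [ 0.548 -0.05   0.074]
platter [ 0.475 -0.017  0.025]
tab [ 0.415 -0.085  0.014]
tab2 [ 0.418 -0.079  0.015]
table [ 0.383 -0.242  0.003]
edge [ 0.331 -0.206  0.002]
tin 341 [0.552 0.306 0.069] [0.056 0.057 0.017]
glass 293 [0.375 0.266 0.073] [0.077 0.078 0.046]
tub 507 [ 0.558 -0.319  0.071] [0.072 0.07  0.013]
timer 419 [ 0.37  -0.358  0.045] [0.062 0.066 0.03 ]
greenjar 196 [0.47  0.289 0.1  ] [0.038 0.038 0.02 ]
bluejar 196 [ 0.464 -0.34   0.101] [0.038 0.041 0.021]
shaker 175 [ 0.572 -0.046  0.111] [0.044 0.055 0.022]Traceback (most recent call last):
  File "<stdin>", line 24, in <module>
cv2.error: OpenCV(4.12.0) /io/opencv/modules/imgproc/src/shapedescr.cpp:201: error: (-215:Assertion failed) count >= 0 && (depth == CV_32F || depth == CV_32S) in function 'minEnclosingCircle'
```

Run:
```python
from h import *
from scipy.optimize import least_squares
c=dict(np.load("top0.npz"));P=pts(c);im=c["pixels"];A=np.ascontiguousarray
q=P.reshape(-1,3);s=(abs(q[:,2]-.026)<.006)&(abs(q[:,1]+.05)<.14)&(q[:,0]>.39)&(q[:,0]<.72);q=A(q[s][:,:2],np.float32)
print("platter",cv2.minEnclosingCircle(q),len(q))
b=P.reshape(-1,3)
s=(abs(b[:,2]-.12)<.006)&(abs(b[:,1]+.05)<.13)&(b[:,0]>.42)&(b[:,0]<.7);B=A(b[s][:,:2],np.float32);print("board",cv2.minAreaRect(B),len(B),cv2.fitLine(B,2,0,.01,.01).ravel())
cv2.imwrite("pics/crop.png",cv2.resize(im[140:265,120:400],(800,357),interpolation=cv2.INTER_CUBIC))
```

```text
platter ((0.5503731369972229, -0.044435419142246246), 0.12482921034097672) 4707
board ((0.5677624940872192, -0.0388902872800827), (0.044832196086645126, 0.21235774457454681), 18.205595016479492) 269 [ 0.31297988 -0.9497598   0.55345947 -0.04271537]
```

View pics/crop.png

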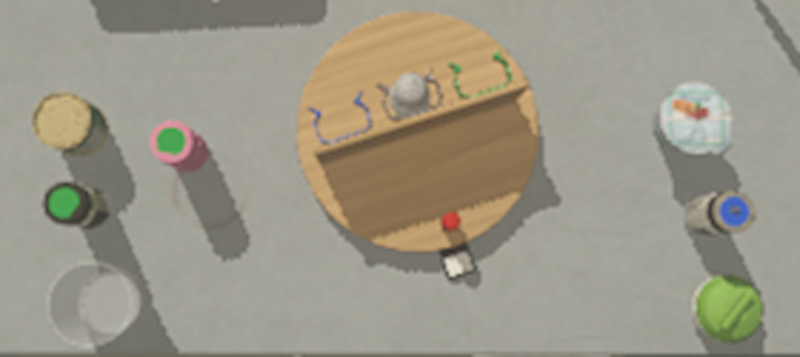

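The crop confirms the jars: the dark-capped green jar is at crop (64,202), the pink one at (172,140) is the decoy, and the blue jar is at (735,212). The blue clip is currently on the left and the green on the right, with the clips facing away. The rack must turn about 177° counter-clockwise. I'll go above the red post first.

Request:
move_arm(
  commands=[
    [[10.43,-10.61,1.5,0,0,-0.04],[10.43,-10.61,1.5,0,0,-0.04],[10.43,-10.61,1.5,0,0,-0.04],[10.43,-10.61,1.5,0,0,-0.04],[10.43,-10.61,1.5,0,0,-0.04],[10.43,-10.61,1.5,0,0,-0.04],[10.43,-10.61,1.5,0,0,-0.04],[10.43,-10.61,1.5,0,0,-0.04],[10.43,-10.61,1.5,0,0,-0.04],[10.43,-10.61,1.5,0,0,-0.04],[10.43,-10.61,1.5,0,0,-0.04],[10.43,-10.61,1.5,0,0,-0.04]],
  ],
  claw=-0.2,
  squeeze=20,
)

```text
time: 1.6
position: [0.4563, -0.0769, 0.3446]
tool_rot: [0.987, 0.16, -0.0, 0.0]
ft_force: [0.9, -0.1, 1.4]
grip_width: 0.0522
grip_force: 0.0
```

```bash
cat >> h.py <<'E'
C=np.array([.5505,-.0445])
def pose():
    o=get_obs();r=R.from_quat(o["tool_rot"]);X=r.as_matrix()[:,0];return np.array(o["position"]),r,np.degrees(np.arctan2(X[1],X[0]))
def to(p,th,z=None):  # row from measured pose to TCP p, yaw th deg
    p0,r,t=pose();rt=R.from_euler('z',th,degrees=True)*R.from_euler('x',180,degrees=True)
    return np.r_[r.inv().apply(np.array(p)-p0)/.04,(r.inv()*rt).as_rotvec()].round(3).tolist()
E
python3 - <<'E'
from h import *
print(pose()[0],pose()[2],get_obs()["grip_width"],to([.457,-.0765,.218],18.4))
c=camera("wrist");P=pts(c);h=cv2.cvtColor(c["pixels"],cv2.COLOR_BGR2HSV)
m=cv2.inRange(h,(0,150,90),(8,255,255))>0
m&=abs(P[...,2]-.068)<.006
v,u=np.nonzero(m);print(len(u),u.mean(),v.mean(),np.median(P[m],0),ray(c,u.mean(),v.mean(),.068)) if len(u) else print("no post")
E
```

```text
[ 0.45634456 -0.07687777  0.34460492] 18.46553825778991 0.0522267518160084 [0.021, -0.004, 3.165, -0.0, 0.001, 0.001]
285 258.9263157894737 191.8982456140351 [ 0.45987629 -0.07374694  0.06817792] [ 0.45980595 -0.07382588  0.068     ]
```

Request:
move_arm(
  commands=[
    [[0.06,-0.04,3.16,0,0,0],[0.06,-0.04,3.16,0,0,0],[0.06,-0.04,3.16,0,0,0],[0.06,-0.04,3.16,0,0,0]],
  ],
)

```text
time: 2.15
position: [0.4586, -0.0754, 0.2197]
tool_rot: [0.987, 0.159, 0.001, 0.0]
ft_force: [-0.5, 0.4, 1.2]
grip_width: 0.0524
grip_force: 0.0
```

Request:
move_arm(
  commands=[
    [[0,0,0,0,0,0],[0,0,0,0,0,0],[0,0,0,0,0,0],[0,0,0,0,0,0]],
  ],
  claw=1,
)

```text
time: 2.65
position: [0.4584, -0.0743, 0.2191]
tool_rot: [0.987, 0.16, 0.001, 0.0]
ft_force: [1.1, -0.4, 0.6]
grip_width: 0.0202
grip_force: 0.0
```

Run:
```python
from h import *
p,r,t=pose();d=p[:2]-C;print(p,t,np.hypot(*d),np.degrees(np.arctan2(d[1],d[0]))%360,get_obs()["grip_width"])
f=198.5
for k in range(1,13):
    a=np.radians(f+8*k);print(to([C[0]+.099*np.cos(a),C[1]+.099*np.sin(a),p[2]],18.4+8*k),end=",")
```

```text
[ 0.45842477 -0.07431406  0.21914819] 18.451645298826016 0.09678185143586311 197.9420100056619 0.020163722818458307
[-0.031, 0.368, 0.0, 0.001, -0.001, -0.139],[0.041, 0.706, 0.001, 0.001, -0.001, -0.278],[0.159, 1.03, 0.001, 0.001, -0.001, -0.418],[0.322, 1.335, 0.002, 0.001, -0.001, -0.558],[0.525, 1.614, 0.002, 0.001, -0.001, -0.697],[0.765, 1.862, 0.003, 0.001, -0.001, -0.837],[1.037, 2.075, 0.003, 0.002, -0.001, -0.976],[1.336, 2.247, 0.004, 0.002, -0.0, -1.116],[1.657, 2.376, 0.005, 0.002, -0.0, -1.256],[1.992, 2.459, 0.005, 0.002, -0.0, -1.395],[2.335, 2.495, 0.005, 0.002, -0.0, -1.535],[2.68, 2.483, 0.006, 0.002, -0.0, -1.675],
```

Request:
move_arm(
  commands=[
    [[-0.02,0.35,0,0,0,-0.14],[0.04,0.7,0,0,0,-0.28],[0.16,1.03,0,0,0,-0.42],[0.32,1.33,0,0,0,-0.56],[0.52,1.61,0,0,0,-0.7],[0.76,1.86,0,0,0,-0.84],[1.04,2.07,0,0,0,-0.98],[1.34,2.25,0,0,0,-1.12],[1.66,2.38,0,0,0,-1.26],[1.99,2.46,0,0,0,-1.4],[2.33,2.49,0,0,0,-1.54],[2.68,2.48,0,0,0,-1.67]],
  ],
)

```text
time: 4.15
position: [0.5899, -0.1353, 0.2189]
tool_rot: [0.541, 0.841, -0.002, -0.002]
ft_force: [-7.3, -4.3, 8.0]
grip_width: 0.0171
grip_force: 20.0
```

Run:
```python
from h import *
p,r,t=pose();d=p[:2]-C;o=get_obs();f=np.degrees(np.arctan2(d[1],d[0]))%360;print(p,t,np.hypot(*d),f,o["grip_width"],o["ft_force"])
for k in range(1,11):
    g=f+(375.5-f)*k/10;a=np.radians(g);print(to([C[0]+.099*np.cos(a),C[1]+.099*np.sin(a),.2195],g-180),end=",")
```

```text
[ 0.58991675 -0.13527848  0.21889892] 114.45929601756052 0.09896672491702622 293.47087463470575 0.017126880880567578 [-7.32269171 -4.27916575  8.01512572]
[0.018, 0.353, -0.017, -0.006, -0.002, -0.126],[0.088, 0.701, -0.019, -0.006, -0.002, -0.269],[0.206, 1.034, -0.021, -0.006, -0.003, -0.412],[0.371, 1.348, -0.023, -0.005, -0.003, -0.555],[0.579, 1.634, -0.024, -0.005, -0.004, -0.699],[0.825, 1.888, -0.025, -0.005, -0.004, -0.842],[1.105, 2.105, -0.026, -0.005, -0.004, -0.985],[1.414, 2.279, -0.027, -0.005, -0.005, -1.128],[1.744, 2.407, -0.027, -0.004, -0.005, -1.271],[2.088, 2.487, -0.027, -0.004, -0.006, -1.414],
```

Request:
move_arm(
  commands=[
    [[0.02,0.35,0,0,0,-0.13],[0.09,0.7,0,0,0,-0.27],[0.21,1.03,0,0,0,-0.41],[0.37,1.35,0,0,0,-0.555],[0.58,1.63,0,0,0,-0.7],[0.82,1.89,0,0,0,-0.84],[1.1,2.1,0,0,0,-0.985],[1.41,2.28,0,0,0,-1.13],[1.74,2.41,0,0,0,-1.27],[2.09,2.49,0,0,0,-1.41],[2.09,2.49,0,0,0,-1.41]],
  ],
)

```text
time: 5.52
position: [0.6473, -0.0183, 0.219]
tool_rot: [-0.132, 0.991, -0.001, -0.002]
ft_force: [-2.8, -4.2, 5.4]
grip_width: 0.0176
grip_force: 20.0
```

Request:
move_arm(
  commands=[
    [[0,0,0,0,0,0],[0,0,0,0,0,0],[0,0,-1,0,0,0],[0,0,-2.5,0,0,0],[0,0,-3,0,0,0]],
  ],
  claw=-0.2,
)

```text
time: 6.15
position: [0.6492, -0.0174, 0.3422]
tool_rot: [-0.13, 0.992, -0.001, 0.003]
ft_force: [0.3, 0.8, -0.2]
grip_width: 0.0507
grip_force: 0.0
```

```bash
cat > meas.py <<'E'
from h import *
def post(name):
    c=camera(name);P=pts(c);h=cv2.cvtColor(c["pixels"],cv2.COLOR_BGR2HSV)
    m=(cv2.inRange(h,(0,150,90),(8,255,255))>0)&(abs(P[...,2]-.068)<.006)&(np.hypot(P[...,0]-C[0],P[...,1]-C[1])<.13)
    v,u=np.nonzero(m)
    if len(u)>5:
        q=ray(c,u.mean(),v.mean(),.068)[:2];d=q-C;print(name,"post",len(u),q.round(4),np.hypot(*d).round(4),np.degrees(np.arctan2(d[1],d[0])).round(2))
    else: print(name,"no post")
    return c,P
E
python3 - <<'E'
from meas import *
print(pose())
c,P=post("wrist");c,P=post("top")
cv2.imwrite("pics/t1.png",cv2.resize(c["pixels"][120:280,100:420],(800,400)))
E
```

```text
(array([ 0.6492481 , -0.01740745,  0.3422338 ]), Rotation.from_matrix(array([[-9.66262181e-01, -2.57469802e-01,  6.83359081e-03],
                            [-2.57481862e-01,  9.66282681e-01, -9.32846336e-04],
                            [-6.36300069e-03, -2.66089982e-03, -9.99976216e-01]])), np.float64(-165.0789938661468))
wrist post 281 [ 0.648  -0.0175] 0.1011 15.47
top no post
```

View pics/t1.png

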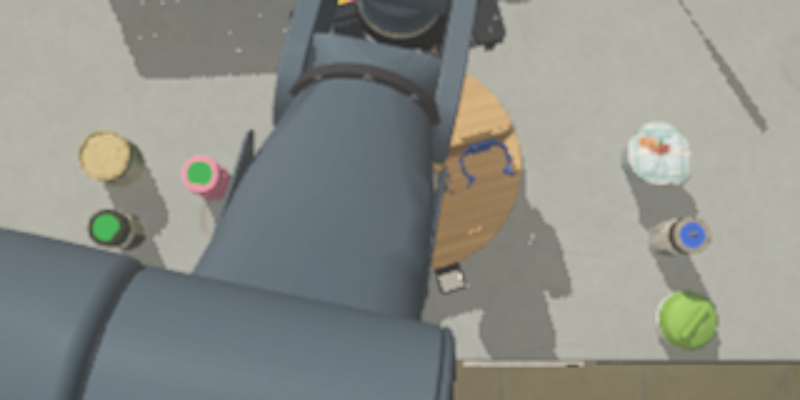

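The rack now faces the tab: the post is at 15.5° and the blue clip at right faces the robot. Next I go above the green jar.

Run:
```python
from h import *
print(to([.471,.2895,.342],195.5))
```

```text
[2.325, 8.56, -0.05, -0.003, 0.006, -0.01]
```

Request:
move_arm(
  commands=[
    [[2.32,8.56,0,0,0,-0.01],[2.32,8.56,0,0,0,-0.01],[2.32,8.56,0,0,0,-0.01],[2.32,8.56,0,0,0,-0.01],[2.32,8.56,0,0,0,-0.01],[2.32,8.56,0,0,0,-0.01],[2.32,8.56,0,0,0,-0.01],[2.32,8.56,0,0,0,-0.01],[2.32,8.56,0,0,0,-0.01]],
  ],
  claw=-1,
)

```text
time: 7.38
position: [0.4711, 0.2884, 0.3378]
tool_rot: [-0.134, 0.991, -0.0, -0.0]
ft_force: [-0.0, -0.2, 0.3]
grip_width: 0.0871
grip_force: 0.0
```

```bash
cat >> meas.py <<'E'
def dot(lo,hi,xy):
    c=camera("wrist");P=pts(c);h=cv2.cvtColor(c["pixels"],cv2.COLOR_BGR2HSV);m=(cv2.inRange(h,lo,hi)>0)&(P[...,2]>.095)&(P[...,2]<.15)&(np.hypot(P[...,0]-xy[0],P[...,1]-xy[1])<.04)
    v,u=np.nonzero(m);z=np.median(P[m][:,2]) if len(u) else 0
    print("dot",len(u),ray(c,u.mean(),v.mean(),z).round(4) if len(u) else None)
    return c,P
E
python3 - <<'E'
from meas import *
print(pose()[0],pose()[2]%360)
c,P=dot((45,120,60),(80,255,255),(.471,.2895));post("top");np.savez("top1.npz",**camera("top"))
print(to([.471,.2895,.248],195.5))
E
```

```text
[0.47113245 0.28837686 0.33780088] 195.37701133540554
dot 940 [0.4723 0.2923 0.1066]
top post 24 [ 0.6463 -0.0192] 0.0991 14.77
[-0.005, 0.026, 2.255, -0.0, -0.0, -0.002]
```

Request:
move_arm(
  commands=[
    [[-0.04,0.06,1.0,0,0,0],[-0.04,0.06,2.0,0,0,0],[-0.04,0.06,2.25,0,0,0],[-0.04,0.06,2.25,0,0,0]],
  ],
)

```text
time: 8.02
position: [0.4716, 0.2919, 0.2482]
tool_rot: [-0.134, 0.991, -0.0, -0.0]
ft_force: [-0.4, 0.8, 0.5]
grip_width: 0.0868
grip_force: 0.0
```

Request:
move_arm(
  commands=[
    [[0,0,0,0,0,0],[0,0,0,0,0,0],[0,0,0,0,0,0],[0,0,0,0,0,0],[0,0,0,0,0,0]],
  ],
  claw=1,
  squeeze=45,
)

```text
time: 8.65
position: [0.4712, 0.2922, 0.2485]
tool_rot: [-0.135, 0.991, 0.0, 0.0]
ft_force: [-0.1, 0.8, 0.4]
grip_width: 0.0451
grip_force: 0.0
```

```bash
cat >> meas.py <<'E'
a=np.radians(15.3);X=np.array([np.cos(a),np.sin(a)]);Y=np.array([-X[1],X[0]])
HG=C-.028*X+.072*Y;HB=C-.028*X-.072*Y
E
python3 - <<'E'
from meas import *
p=pose()[0];print(p,pose()[2]%360,HG,HB)
q=HG-.047*X
print(to([p[0],p[1],p[2]+.07],195.3),to([*q,p[2]+.07],195.3),to([*q,p[2]+.0275],195.3))
E
```

```text
[0.47124223 0.29220422 0.24849059] 195.4865156239277 [0.50449353 0.01755969] [ 0.54249125 -0.12133658]
[-0.0, 0.0, -1.75, 0.0, 0.0, 0.003] [2.207, -6.835, -1.75, 0.0, 0.0, 0.003] [2.207, -6.835, -0.688, 0.0, 0.0, 0.003]
```

Request:
move_arm(
  commands=[
    [[0,0,0,0,0,0],[0,0,0,0,0,0],[0,0,-0.9,0,0,0],[0,0,-1.75,0,0,0],[0,0,-1.75,0,0,0]],
  ],
)

```text
time: 9.28
position: [0.472, 0.2925, 0.3205]
tool_rot: [-0.135, 0.991, 0.001, 0.003]
ft_force: [-0.6, 0.1, -2.2]
grip_width: 0.0402
grip_force: 44.8
```

Run:
```python
from meas import *
o=get_obs();print(pose()[0],o["grip_width"],o["grip_force"],o["ft_force"])
q=HG-.047*X
print(to([*q,.319],195.3))
```

```text
[0.47199755 0.29252771 0.32051794] 0.04022603145129429 44.834116799756885 [-0.58452722  0.09990444 -2.16124191]
[2.227, -6.838, 0.022, 0.001, 0.006, 0.003]
```

Request:
move_arm(
  commands=[
    [[2.23,-6.84,0,0,0,0.003],[2.23,-6.84,0,0,0,0.003],[2.23,-6.84,0,0,0,0.003],[2.23,-6.84,0,0,0,0.003],[2.23,-6.84,0,0,0,0.003],[2.23,-6.84,0,0,0,0.003],[2.23,-6.84,0,0,0,0.003]],
  ],
)

```text
time: 10.15
position: [0.4579, 0.005, 0.3175]
tool_rot: [-0.133, 0.991, 0.001, -0.001]
ft_force: [0.0, -0.3, -2.3]
grip_width: 0.0398
grip_force: 44.8
```

Run:
```python
from meas import *
o=get_obs();print(pose()[0],HG-.047*X)
c=camera("wrist");cv2.imwrite("pics/w1.png",c["pixels"]);np.savez("w1.npz",**c)
print(to([*(HG-.047*X),.276],195.3),to([*HG,.276],195.3))
P=pts(c);h=cv2.cvtColor(c["pixels"],cv2.COLOR_BGR2HSV)
m=(cv2.inRange(h,(45,100,30),(80,255,255))>0);print(m.sum())
m&=(P[...,2]>.06)&(P[...,2]<.1);q=P[m];print(len(q))
if len(q): 
    rel=q[:,:2]-C;a_=rel@X;b_=rel@Y;print("along",a_.min(),a_.max(),"lat",b_.min(),b_.max(),np.median(b_))
```

```text
[0.45787961 0.00499011 0.31752782] [0.45915933 0.00515766]
[-0.029, -0.018, 1.042, 0.001, -0.002, 0.001] [-1.204, -0.018, 1.041, 0.001, -0.002, 0.001]
1006
28
along -0.09739009837866763 -0.09506699447052258 lat 0.06378046286277457 0.07879679280174101 0.07126318122431838
```

View pics/w1.png

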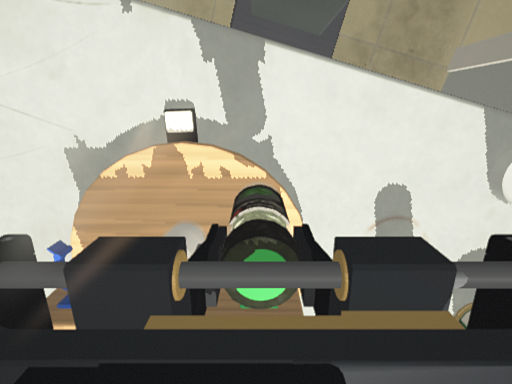

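The wrist view shows the green jar held upright (260,275) over the platter, with the tab at (180,122). I lower it now, then check the tab direction.

Request:
move_arm(
  commands=[
    [[-0.03,-0.02,0.5,0,0,0],[-0.03,-0.02,0.9,0,0,0],[-0.03,-0.02,1.03,0,0,0],[-0.03,-0.02,1.03,0,0,0]],
  ],
)

```text
time: 10.7
position: [0.4596, 0.0051, 0.2769]
tool_rot: [-0.134, 0.991, 0.0, -0.0]
ft_force: [-0.1, -0.6, -1.9]
grip_width: 0.04
grip_force: 44.8
```

Run:
```python
from meas import *
c=dict(np.load("w1.npz"));d=ray(c,180,122,.012)[:2]-C;print("tab",d,np.hypot(*d),np.degrees(np.arctan2(*d[::-1]))%360)
o=get_obs();p=pose()[0];print(p,o["ft_force"],to([*HG,p[2]],195.3),(HG-p[:2])@X,(HG-p[:2])@Y)
c=camera("side");cv2.imwrite("pics/s1.png",cv2.resize(c["pixels"][150:270,190:350],(800,600)))
```

```text
tab [-0.13383555 -0.03932835] 0.13949434465036326 196.37573005257804
[0.45962458 0.00511371 0.27691007] [-0.13911522 -0.57825734 -1.86835678] [-1.164, 0.002, -0.001, 0.0, -0.001, 0.002] 0.0465628381344938 0.00016515089611309413
```

Request:
move_arm(
  commands=[
    [[-0.2,0,0,0,0,0],[-0.4,0,0,0,0,0],[-0.55,0,0,0,0,0],[-0.7,0,0,0,0,0],[-0.8,0,0,0,0,0],[-0.9,0,0,0,0,0]],
  ],
)

```text
time: 11.5
position: [0.4935, 0.014, 0.2767]
tool_rot: [-0.133, 0.991, 0.0, -0.002]
ft_force: [-3.5, -0.8, -0.9]
grip_width: 0.0399
grip_force: 44.8
```

Request:
move_arm(
  commands=[
    [[-0.1,0,0,0,0,0],[-0.18,0,0,0,0,0],[-0.24,0,0,0,0,0],[-0.27,0,0,0,0,0]],
  ],
)

```text
time: 12.0
position: [0.5056, 0.0167, 0.2774]
tool_rot: [-0.133, 0.991, -0.0, 0.001]
ft_force: [0.2, 1.8, -0.9]
grip_width: 0.04
grip_force: 44.8
```

Run:
```python
from meas import *
o=get_obs();p=pose()[0];print(p,o["ft_force"],o["moment"],"f.X",o["ft_force"][:2]@X,"remain",(HG-p[:2])@X,(HG-p[:2])@Y)
c=camera("wrist");cv2.imwrite("pics/w2.png",c["pixels"]);P=pts(c)
h=cv2.cvtColor(c["pixels"],cv2.COLOR_BGR2HSV);m=(cv2.inRange(h,(45,120,60),(80,255,255))>0)&(P[...,2]>.11)
q=P[m].mean(0);print(q,(HG-q[:2])@X)
```

```text
[0.50556643 0.01674403 0.27738813] [ 0.20058782  1.83683004 -0.92861385] [ 0.56451857 -0.01828862 -0.02078462] f.X 0.6781684103469781 remain -0.0008196434483162195 0.0010698577450825595
[0.50610518 0.01898232 0.13735237] -0.001929920985297498
```

Request:
move_arm(
  commands=[
    [[-0.04,0,0.03,0,0,0],[-0.08,0,0.05,0,0,0],[-0.08,0,0.05,0,0,0]],
  ],
)

```text
time: 12.42
position: [0.5073, 0.0174, 0.275]
tool_rot: [-0.133, 0.991, 0.0, -0.001]
ft_force: [-4.1, -0.3, 2.0]
grip_width: 0.0397
grip_force: 44.8
```

Run:
```python
from meas import *
o=get_obs();p=pose()[0];print(p,o["ft_force"],o["moment"],"f.X",o["ft_force"][:2]@X,"remain",(HG-p[:2])@X,(HG-p[:2])@Y)
```

```text
[0.50734269 0.01736824 0.27501979] [-4.12416438 -0.32355322  1.98857941] [0.19524176 0.48024916 0.01462092] f.X -4.063370319094124 remain -0.0026976604859528033 0.0009364792103375456
```

It is at the stop and on the platter. I release, rise and check.

Request:
move_arm(
  commands=[
    [[0,0,0,0,0,0],[0,0,0,0,0,0],[0,0,0,0,0,0],[0,0,-1,0,0,0],[0,0,-2,0,0,0],[0,0,-2.2,0,0,0]],
  ],
  claw=-0.33,
)

```text
time: 13.18
position: [0.5089, 0.0173, 0.3658]
tool_rot: [-0.133, 0.991, -0.001, 0.003]
ft_force: [0.1, -0.1, -0.0]
grip_width: 0.0579
grip_force: 0.0
```

Run:
```python
from meas import *
c,P=dot((45,120,60),(80,255,255),HG);print(HG,get_obs()["grip_width"],pose()[0])
c,P=post("wrist");print(to([.464,-.342,.35],195.3))
```

```text
dot 937 [0.5073 0.0192 0.1326]
[0.50449353 0.01755969] 0.05836342406460541 [0.50859739 0.01736406 0.36536455]
wrist post 38 [ 0.6466 -0.0115] 0.1016 18.97
[3.438, -8.374, 0.351, -0.001, 0.002, 0.0]
```

Request:
move_arm(
  commands=[
    [[3.44,-8.37,0.35,0,0,0],[3.44,-8.37,0.35,0,0,0],[3.44,-8.37,0.35,0,0,0],[3.44,-8.37,0.35,0,0,0],[3.44,-8.37,0.35,0,0,0],[3.44,-8.37,0.35,0,0,0],[3.44,-8.37,0.35,0,0,0],[3.44,-8.37,0.35,0,0,0],[3.44,-8.37,0.35,0,0,0]],
  ],
  claw=-1,
)

```text
time: 14.4
position: [0.4636, -0.3402, 0.3484]
tool_rot: [-0.134, 0.991, 0.001, -0.001]
ft_force: [-0.3, 0.4, 0.3]
grip_width: 0.0866
grip_force: 0.0
```

Run:
```python
from meas import *
print(pose()[0],pose()[2]%360)
dot((105,120,60),(130,255,255),(.464,-.342))
c,P=post("top");h=cv2.cvtColor(c["pixels"],cv2.COLOR_BGR2HSV)
m=(cv2.inRange(h,(45,120,60),(80,255,255))>0)&(P[...,2]>.11)&(np.hypot(P[...,0]-HG[0],P[...,1]-HG[1])<.04);v,u=np.nonzero(m);print("gdot",len(u),ray(c,u.mean(),v.mean(),.131) if len(u) else 0,HG)
cv2.imwrite("pics/t2.png",cv2.resize(c["pixels"][130:260,120:400],(800,371)))
print(to([.465,-.342,.248],195.3))
```

```text
[ 0.46363624 -0.34023127  0.3484148 ] 195.3974815858126
dot 791 [ 0.466  -0.3397  0.1066]
top post 24 [ 0.6463 -0.0192] 0.0991 14.77
gdot 82 [0.50582226 0.0167869  0.131     ] [0.50449353 0.01755969]
[-0.017, -0.049, 2.524, 0.001, -0.0, 0.002]
```

View pics/t2.png

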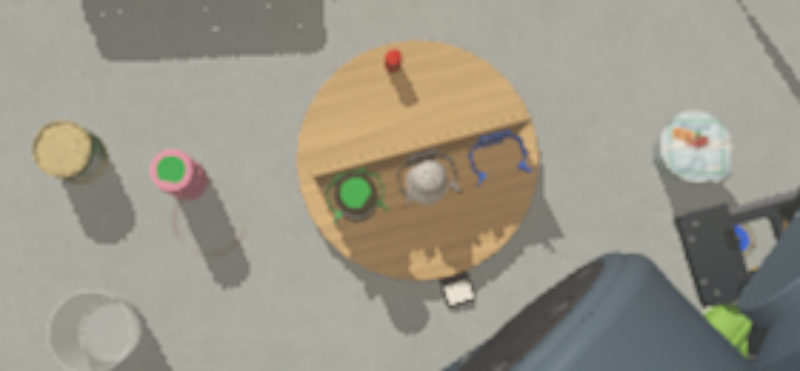

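The green jar is seated in the green clip at (355,193), and the rack is unmoved at (393,60). Now the blue jar.

Request:
move_arm(
  commands=[
    [[-0.03,-0.03,1.2,0,0,0],[-0.03,-0.03,2.2,0,0,0],[-0.03,-0.03,2.51,0,0,0],[-0.03,-0.03,2.51,0,0,0]],
  ],
)

```text
time: 15.0
position: [0.4653, -0.3422, 0.2485]
tool_rot: [-0.134, 0.991, 0.0, -0.0]
ft_force: [1.0, -0.2, 0.9]
grip_width: 0.087
grip_force: 0.0
```

Request:
move_arm(
  commands=[
    [[0,0,0,0,0,0],[0,0,0,0,0,0],[0,0,0,0,0,0],[0,0,0,0,0,0],[0,0,0,0,0,0],[0,0,0,0,0,0],[0,0,0,0,0,0]],
  ],
  claw=1,
)

```text
time: 15.88
position: [0.4651, -0.3426, 0.2487]
tool_rot: [-0.133, 0.991, 0.0, -0.0]
ft_force: [-0.4, -1.2, 0.4]
grip_width: 0.0397
grip_force: 44.8
```

Request:
move_arm(
  commands=[
    [[0,0,-0.9,0,0,0],[0,0,-1.75,0,0,0],[0,0,-1.75,0,0,0]],
  ],
)

```text
time: 16.25
position: [0.4658, -0.3433, 0.3211]
tool_rot: [-0.133, 0.991, -0.002, 0.002]
ft_force: [-0.1, -0.3, -1.3]
grip_width: 0.0399
grip_force: 44.8
```

Run:
```python
from meas import *
o=get_obs();p=pose()[0];print(p,o["grip_width"],o["grip_force"])
print(to([*(HB-.047*X),p[2]],195.3))
```

```text
[ 0.46575876 -0.3433201   0.32110568] 0.03993115801990866 44.84197533689439
[-2.141, 4.846, -0.02, -0.005, 0.003, 0.0]
```

Request:
move_arm(
  commands=[
    [[-2.14,4.85,0,0,0,0],[-2.14,4.85,0,0,0,0],[-2.14,4.85,0,0,0,0],[-2.14,4.85,0,0,0,0],[-2.14,4.85,0,0,0,0],[-2.14,4.85,0,0,0,0]],
  ],
)

```text
time: 17.0
position: [0.4965, -0.1335, 0.3181]
tool_rot: [-0.133, 0.991, 0.0, -0.0]
ft_force: [-0.2, 0.5, 0.0]
grip_width: 0.0401
grip_force: 44.8
```

Run:
```python
from meas import *
p=pose()[0];print(p,to([*(HB-.047*X),.2765],195.3))
```

```text
[ 0.4964506  -0.13352921  0.31808741] [-0.016, -0.01, 1.04, 0.0, -0.001, 0.0]
```

Request:
move_arm(
  commands=[
    [[-0.02,-0.01,0.5,0,0,0],[-0.02,-0.01,0.9,0,0,0],[-0.02,-0.01,1.03,0,0,0],[-0.02,-0.01,1.03,0,0,0]],
  ],
)

```text
time: 17.5
position: [0.4972, -0.1341, 0.2772]
tool_rot: [-0.132, 0.991, 0.0, -0.0]
ft_force: [0.6, 0.2, -1.1]
grip_width: 0.0401
grip_force: 44.8
```

Request:
move_arm(
  commands=[
    [[-0.2,0,0,0,0,0],[-0.4,0,0,0,0,0],[-0.55,0,0,0,0,0],[-0.7,0,0,0,0,0],[-0.8,0,0,0,0,0],[-0.9,0,0,0,0,0]],
  ],
)

```text
time: 18.25
position: [0.5318, -0.1237, 0.2774]
tool_rot: [-0.133, 0.991, -0.0, -0.001]
ft_force: [-1.7, -3.1, -0.9]
grip_width: 0.0401
grip_force: 44.8
```

Request:
move_arm(
  commands=[
    [[-0.1,0,0,0,0,0],[-0.18,0,0,0,0,0],[-0.24,0,0,0,0,0],[-0.27,0,0,0,0,0]],
  ],
)

```text
time: 18.75
position: [0.5428, -0.1208, 0.2778]
tool_rot: [-0.133, 0.991, -0.0, 0.0]
ft_force: [-1.0, -3.6, 0.5]
grip_width: 0.04
grip_force: 44.8
```

Run:
```python
from meas import *
o=get_obs();p=pose()[0];print(p,o["ft_force"],"f.X",o["ft_force"][:2]@X,"remain",(HB-p[:2])@X,(HB-p[:2])@Y)
```

```text
[ 0.54283419 -0.1208174   0.27776252] [-1.01816473 -3.56368681  0.45865905] f.X -1.9224392544412299 remain -0.00046778017257308126 -0.00041029136739793685
```

Request:
move_arm(
  commands=[
    [[-0.04,-0.02,0.04,0,0,0],[-0.08,-0.02,0.07,0,0,0],[-0.08,-0.02,0.07,0,0,0]],
  ],
)

```text
time: 19.12
position: [0.5441, -0.1208, 0.2747]
tool_rot: [-0.134, 0.991, 0.001, -0.003]
ft_force: [-7.0, -4.8, 4.9]
grip_width: 0.04
grip_force: 44.8
```

Run:
```python
from meas import *
o=get_obs();p=pose()[0];print(p,o["ft_force"],"f.X",o["ft_force"][:2]@X,"remain",(HB-p[:2])@X,(HB-p[:2])@Y)
```

```text
[ 0.54407165 -0.12080109  0.27471514] [-6.99131368 -4.776755    4.91465039] f.X -8.003980390944815 remain -0.0016656862597087838 -9.949033681653773e-05
```

Request:
move_arm(
  commands=[
    [[0,0,0,0,0,0],[0,0,0,0,0,0],[0,0,0,0,0,0],[0,0,-1,0,0,0],[0,0,-2,0,0,0],[0,0,-2.2,0,0,0]],
  ],
  claw=-0.33,
)

```text
time: 19.88
position: [0.5466, -0.1207, 0.3654]
tool_rot: [-0.133, 0.991, -0.001, 0.003]
ft_force: [0.3, 0.1, -0.9]
grip_width: 0.058
grip_force: 0.0
```

Request:
move_arm(
  commands=[
    [[4,-9,-0.5,0,0,0],[4,-9,-0.5,0,0,0],[4,-9,-0.5,0,0,0],[4,-9,-0.5,0,0,0],[4,-9,-0.5,0,0,0],[4,-9,-0.5,0,0,0],[4,-9,-0.5,0,0,0],[4,-9,-0.5,0,0,0]],
  ],
)

```text
time: 20.88
position: [0.4859, -0.5108, 0.3812]
tool_rot: [-0.132, 0.991, 0.001, -0.0]
ft_force: [0.9, 0.6, 0.1]
grip_width: 0.0579
grip_force: 0.0
```

Run:
```python
from meas import *
print(pose()[0])
c,P=post("top");h=cv2.cvtColor(c["pixels"],cv2.COLOR_BGR2HSV)
for lo,hi,H in(((45,120,60),(80,255,255),HG),((105,120,60),(130,255,255),HB)):
    m=(cv2.inRange(h,lo,hi)>0)&(P[...,2]>.11)&(np.hypot(P[...,0]-H[0],P[...,1]-H[1])<.04);v,u=np.nonzero(m);q=ray(c,u.mean(),v.mean(),.131)[:2];print(len(u),q,(q-H)@X,(q-H)@Y,np.median(P[m][:,2]))
s=camera("side")["pixels"]
cv2.imwrite("pics/t3.png",np.hstack([cv2.resize(c["pixels"][150:250,200:320],(480,400)),cv2.resize(s[150:250,210:290],(320,400))]))
```

```text
[ 0.48585977 -0.51083116  0.38117907]
top post 24 [ 0.6463 -0.0192] 0.0991 14.77
84 [0.50611024 0.01677358] 0.001351972858734577 -0.0011848568461046577 0.13163247279055262
60 [ 0.54345976 -0.12196397] 0.000768629387447484 -0.0008607220524774698 0.13188693608437158
```

View pics/t3.png

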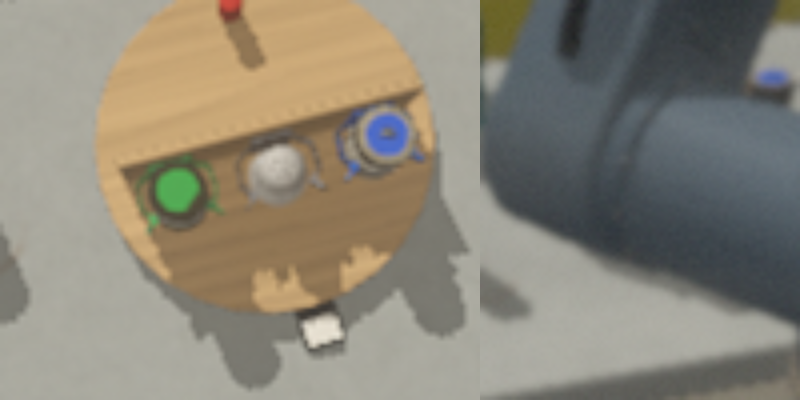

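Both jars are seated within about 2 mm of home, at (178,190) and (385,135). Their height is right, and the row faces the tab at (322,330). I'm handing in.

```bash
python3 -c "
from rig import *
print(hand_in())"
```

```text
the job is handed in; nothing more can be done
None
```

I turned the rack to face the white tab, snapped both jars home in their own clips, and handed the job in at about 21 s; the hand-in returned no verdict. My last top view put the rack within about 1° of the tab and each jar within 2 mm of its seat, and the bystanders were never touched as far as I could see.

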